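# Tap the copper block down onto its parallels

### The job

The copper block in the small bench vise stands too high, so the parallels under it are still loose. Take the upright tapping dolly by its wooden handle, tap the block down with the dolly's flat nylon face (not with the gripper) until it sits firmly on the parallels, then stand the dolly back upright on its round rubber pad, with its foot wholly on the pad. Leave the relay can where it stands.

Things in the scene. Friction and masses are not known exactly. Their poses are not given: they have to be found in the camera images.
- copper_block: Copper block 34 (x) x 50 (y) x 34 mm high, upright in a grey fixed vise (jaws along y, tops 78 mm up; reach 105 mm to -x, 80 to +x). Origin: centre of its underside, 58-62 mm above the bench at the start. Jaw friction holds it; about 10 N from above slides it straight down until two steel parallels (20 mm high, on the vise bed) stop it hard with the underside 50 mm up. 20 N seats it; it stays.
- tapping_dolly: Upright hand tool, 95 mm tall, 0.18-0.35 kg, round about z: white nylon head (40 mm diameter, 35 mm high, thin steel band) at the bottom, its flat underside the tapping face; wooden handle (26 mm diameter, 60 mm long) on top. Origin: centre of the tapping face, z up along the handle. It starts standing on the rubber pad.
- rubber_pad: Round flat black rubber pad, 100 mm diameter, 4 mm thick, fixed on the bench. Origin at the centre of its underside, so its top is 4 mm above the origin.
- relay_can: Grey metal relay can, a loose bystander: round, black base 48 mm in diameter, 75 mm tall. Origin: centre of its underside. Nearby also stand a white ceramic ring (44 mm diameter, 32 mm high) and, lying beyond, two flat copper busbars.
Things that resemble listed ones, but are neither listed nor needed, are in the scene too. Leave any blue look-alike of the tapping_dolly alone.

How it is judged:
On the way, in this order (a step that is already met when the one before it is completed fails the run):
1. the dolly presses on the copper block (contact force between tapping_dolly and copper_block above 1 N), for 0.01 s.
2. the block is down on the parallels (height (world z) of copper_block below 0.0515 m), for 0.1 s.
At the end, for the whole second after the job is handed in: The copper block bears on its parallels (underside 47 to 51.5 mm above the bench, with at least 0.5 N on it from below, so that they are no longer loose), and the dolly stands at rest upright (within 10 degrees) on the rubber pad, its axis within 32 mm of the pad's centre (height (world z) of copper_block between 0.047 and 0.0515 m and contact force between copper_block and anything else above 0.5 N and horizontal distance between tapping_dolly and rubber_pad below 0.032 m and height (world z) of tapping_dolly below 0.01 m and angle between tapping_dolly's own z axis and vertical below 0.17 rad and linear speed of tapping_dolly below 0.03 m/s); the robot touches nothing.
It fails at once if the gripper or arm pushes on the copper block (over 1 N) (contact force between any of the fingers, the arm and copper_block above 1 N).
It fails at once if the relay can is moved more than 30 mm (distance of relay_can from where it was at the start of the episode above 0.03 m).
It also fails if it takes over 48 s, if anything falls off the work surface, if the arm or the gripper's body presses on something with over 40 N, if the wrist force passes 120 N, or if a joint passes its speed limit or range.

### The arm

A 6-joint arm with a two-finger parallel gripper is mounted at the origin on the work surface. World frame = base frame: x ahead of the robot, y to its left, z up, the work surface at z = 0. Lengths are in m, angles in rad, forces in N, time in s.
With the tool pointing down it reaches from about 0.375 to 0.975 m from the base axis. Payload 3.8 kg.
Tool frame: the origin (TCP) lies at the very end of the fingers, on their centre line; the grasp point (between the pads) lies grip_depth behind it (grip_depth is the distance from the TCP to the grasp point, in m); x points along the fingers, y is the direction in which the jaws open and shut, and the axes are right-handed (so a half turn about x gives the same grasp; the last joint's range is limited). The gripper opens to 88 mm and grips with 3 to 60 N. Pads are 18 mm wide; open, the fingers measure 123 mm over their backs; the gripper's body (75 mm by 187 mm) begins 45 mm behind the grasp point.
Start: joints at [-1.165, 0.264, 1.604, -0, 1.274, -0.037], TCP at [0.289, -0.61, 0.239] pointing down, gripper open.
Joint ranges: [-2.63, 2.63], [-0.94, 2.18], [0.31, 2.57], [-1.31, 4.45], [0, 2.66], [-2.55, 2.55]. Speed limits (rad/s): [2.57, 2.57, 3.14, 3.14, 3.14, 3.14].

### API

Orientations are given as a unit quaternion [w, x, y, z].
In Python, from station import * gives the robot as it stands. The module is installed in compiled form; this text tells all that it offers.
- The arm moves only by the tool move_arm, never from a script. Its argument "plan" is a list of rows, each a list of 4 numbers: the shift along the tool's x, y, z in units of 50 mm (1.0 is 50 mm), then the turn about the tool's x in units of 6 degrees (1.0 is 6 degrees). A call has exactly 10 rows; each row shifts and turns the pose as measured when the row begins, along the tool's axes as they then stand; what a row does not reach is not made up. A row lasts 1/10 s, in which the tool goes at most 50 mm and 8.59 degrees, less where a joint would pass 70% of its speed; a pose out of reach is approached as far as the arm can. A call is refused whole if a number of a shift passes 1 or a number of a turn 1, either way. A call with a gripper value outside its range is refused whole. "grip" is the opening, from 0 (shut) to 1 (fully open), set as the call begins (left out, the last holds). The fingers move at their own pace and stop on an object; "newtons" is the grip in N (left out, the last holds). Time passes only in rows, so rows that do not move let the fingers close, or fill a call up. It gives the time, the measured TCP pose, the force and the opening at its end, in the units of the state.
- sense(): the state, without advancing time (a new reading comes with each control period).
- snapshot(name): name is "side" or "top" or "wrist"; returns the picture (400x640x3 uint8, red, green, blue); there is no depth.
- camera_info(name): a dict with "K" (3x3 intrinsics, pixels), "dist_coeffs" ([k1, k2, p1, p2, k3] as OpenCV has them; the pictures are not rectified), "xyz" and "attitude" of the camera in the world. Camera axes: x right, y down, z forward; pixel columns grow to the right and rows downward; lengths in m; the calibration is good to about 2 mm. A picture is of the moment at which its call begins: read the wrist's pose just before it. camera_info takes no time and is no camera call; for the wrist camera it gives the pose at the moment of the call.
- hand_in(): hands the job in, once; it reports no verdict.
The state is a dict: "time": time; "joints": joint angles; "joint_velocities": joint speeds; "tau": joint torques, N m; "position": TCP position; "tool_rot": TCP orientation; "wrist_force": force on the tool from outside, world axes, zero at the start; "moment": the same for the moment, N m; "opening": finger opening in m.
Only numpy, scipy, OpenCV 4.12 (cv2) and the standard library are available. Lean on these libraries where they do the work, as an engineer would, in place of code of your own. Each camera call takes 0.05 s, during which the arm holds its last target.

## Working session

There is one attempt and no reset: what is moved stays moved. The work goes in short steps, Python scripts to look and compute and a tool call to move; the robot and the scene stay as the last step left them, time stands still between calls to the robot, and variables do not carry over. Pictures are saved under pics/ and viewed, and the job is handed in when it is done.

Besides the shell and the picture viewer there is one more tool, called after "Emit:" by a JSON object that holds its "op" and its "data", one argument or row to a line. move_arm: Moves the arm, as the interface text tells. Its arguments: {"type":"object","properties":{"plan":{"type":"array"},"grip":{"type":"number"},"newtons":{"type":"number"}},"required":["plan"]}

```bash
mkdir -p pics
python3 - <<'E'
from station import *
import cv2
s=sense(); print(s)
for n in ("side","top","wrist"):
    ci=camera_info(n); print(n,ci)
    im=snapshot(n); cv2.imwrite(f"pics/{n}0.png",im[:,:,::-1])
E
```

```text
{'time': 0.0, 'joints': array([-1.16492603e+00,  2.64744844e-01,  1.60537187e+00, -4.21132972e-06,
        1.27373233e+00, -3.69401815e-02]), 'joint_velocities': array([-0.00064925, -0.00066467,  0.00149181,  0.00013249,  0.00211367,
       -0.00090104]), 'tau': array([ 1.22722959e-03, -5.02112997e+01, -3.56871128e+01,  7.32520781e-02,
        2.96721468e-02, -1.54886916e-04]), 'position': array([ 0.28891085, -0.60924413,  0.23739478]), 'tool_rot': array([-0.15449757, -0.68969792, -0.15606548,  0.68999337]), 'wrist_force': array([-0.35098665, -0.24497682,  0.32878841]), 'moment': array([ 0.01772885,  0.01755038, -0.00441189]), 'opening': 0.08803446492291471}
side {'K': array([[493.94633288,   0.        , 326.91876228],
       [  0.        , 493.94633288, 196.60952583],
       [  0.        ,   0.        ,   1.        ]]), 'dist_coeffs': array([-0.14788553,  0.        ,  0.        ,  0.        ,  0.        ]), 'xyz': array([0.28296325, 0.68189776, 0.55866929]), 'attitude': array([ 0.09045947, -0.16157066,  0.87642367, -0.44451497])}
top {'K': array([[362.51213122,   0.        , 320.96262295],
       [  0.        , 362.51213122, 198.13792874],
       [  0.        ,   0.        ,   1.        ]]), 'dist_coeffs': array([-0.05807464,  0.        ,  0.        ,  0.        ,  0.        ]), 'xyz': array([0.40397895, 0.07414158, 0.78021059]), 'attitude': array([-0.05832412,  0.70906054, -0.69989887,  0.06303196])}
wrist {'K': array([[298.08927182,   0.        , 323.88747673],
       [  0.        , 298.08927182, 195.72936308],
       [  0.        ,   0.        ,   1.        ]]), 'dist_coeffs': array([-0.01355723,  0.        ,  0.        ,  0.        ,  0.        ]), 'xyz': array([ 0.35114824, -0.58081584,  0.38339993]), 'attitude': array([ 0.11366871,  0.83755394, -0.52938765, -0.07301739])}
```

View pics/side0.png

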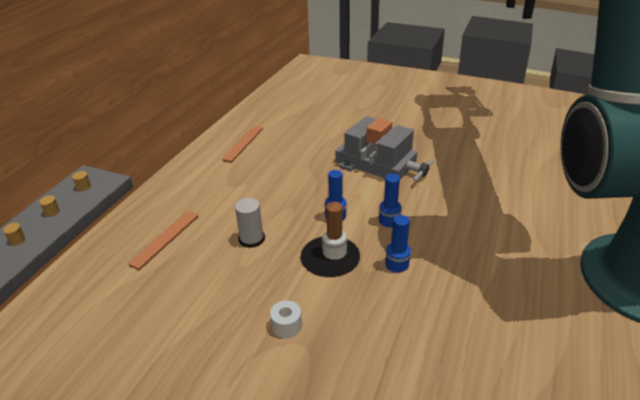

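View pics/top0.png

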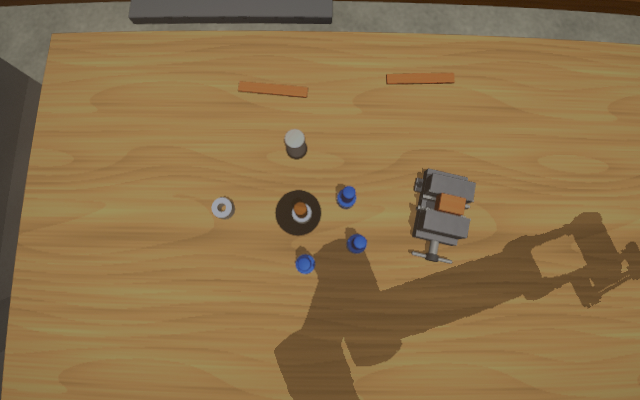

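View pics/wrist0.png

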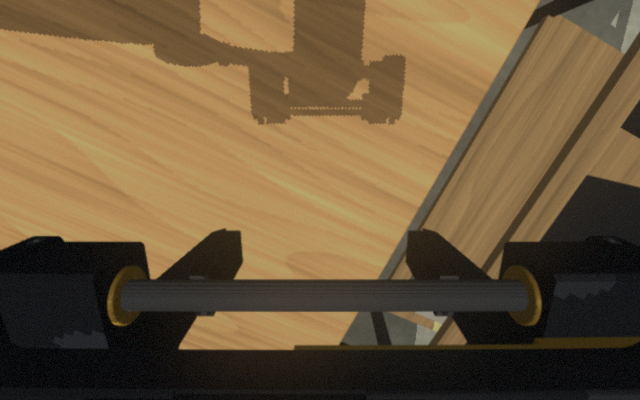

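The side view shows the brown-handled dolly at about (334,230) on the black pad, the can at (249,222), the copper block at (379,130) in the vise, and three blue look-alikes. In the top view, the handle top is at (300,209), the pad at (298,212), the block at (452,205) and the can top at (294,138).

```bash
cat > h.py <<'E'
from station import *
import cv2, numpy as np
from scipy.spatial.transform import Rotation as R
def Rq(q): q=np.asarray(q); return R.from_quat([q[1],q[2],q[3],q[0]])
def ray(ci,uv):
    p=cv2.undistortPoints(np.array([[uv]],float),ci['K'],ci['dist_coeffs'])[0,0]
    return Rq(ci['attitude']).apply([p[0],p[1],1.])
def onz(ci,uv,z):
    d=ray(ci,uv); c=ci['xyz']; return c+d*(z-c[2])/d[2]
def proj(ci,P):
    r=Rq(ci['attitude']).inv(); P=np.atleast_2d(P).astype(float)
    return cv2.projectPoints(r.apply(P-ci['xyz']),np.zeros(3),np.zeros(3),ci['K'],ci['dist_coeffs'])[0][:,0]
def tri(c1,u1,c2,u2):
    d1=ray(c1,u1);d2=ray(c2,u2);d1/=np.linalg.norm(d1);d2/=np.linalg.norm(d2)
    t=np.linalg.lstsq(np.c_[d1,-d2],c2['xyz']-c1['xyz'],rcond=None)[0]
    a=c1['xyz']+t[0]*d1;b=c2['xyz']+t[1]*d2
    return (a+b)/2,np.linalg.norm(a-b)
def comps(m,amin=30):
    n,l,s,c=cv2.connectedComponentsWithStats(m.astype(np.uint8))
    return [(i,s[i],c[i]) for i in range(1,n) if s[i][4]>=amin],l
E
python3 - <<'E'
from h import *
T=cv2.imread('pics/top0.png');S=cv2.imread('pics/side0.png')
for nm,im in(('top',T),('side',S)):
    hsv=cv2.cvtColor(im,cv2.COLOR_BGR2HSV)
    H,Sa,V=[hsv[:,:,i].astype(int) for i in range(3)]
    pts={'top':[(300,208),(300,212),(452,203),(320,225),(294,138),(285,215)],'side':[(335,222),(335,207),(379,130),(300,260),(249,220),(310,260),(334,250)]}[nm]
    for p in pts: print(nm,p,hsv[p[1],p[0]])
    cu=cv2.inRange(hsv,(3,140,90),(11,255,255))
    cu2=cv2.inRange(hsv,(3,100,40),(12,255,255))
    for m in (cu,cu2): print([(list(map(int,s)),c.round(1).tolist()) for i,s,c in comps(m)[0]])
    bl=cv2.inRange(hsv,(0,0,0),(180,140,60))
    print([(list(map(int,s)),c.round(1).tolist()) for i,s,c in comps(bl,150)[0]])
for nm,im,(x0,y0,x1,y1) in (('t',T,(270,110,490,270)),('s',S,(220,100,440,280))):
    cv2.imwrite(f'pics/{nm}crop.png',cv2.resize(im[y0:y1,x0:x1],None,fx=3.6 if nm=='t' else 3.3,fy=3.6 if nm=='t' else 3.3,interpolation=cv2.INTER_CUBIC))
E
```

```text
top (300, 208) [ 15 176 145]
top (300, 212) [ 14 178 143]
top (452, 203) [ 14 157 159]
top (320, 225) [ 17 132 158]
top (294, 138) [ 33  16 158]
top (285, 215) [ 16 105  56]
[]
[([424, 82, 24, 2, 31], [435.4, 82.2]), ([434, 193, 26, 23, 97], [441.3, 204.9])]
[([130, 17, 202, 7, 1170], [233.5, 19.7]), ([418, 170, 14, 35, 186], [424.6, 185.5]), ([276, 191, 45, 44, 1146], [296.7, 212.4]), ([413, 210, 13, 27, 186], [418.9, 220.7])]
side (335, 222) [ 12 161  76]
side (335, 207) [ 13 150 146]
side (379, 130) [ 11 147 174]
side (300, 260) [ 16 117 131]
side (249, 220) [ 14  28 101]
side (310, 260) [ 0  8 31]
side (334, 250) [ 19  37 118]
[([367, 119, 25, 24, 359], [377.4, 130.0]), ([223, 127, 39, 35, 363], [241.9, 144.2]), ([129, 212, 69, 58, 834], [162.5, 240.6])]
[([366, 119, 26, 25, 425], [377.2, 129.9]), ([223, 126, 39, 36, 407], [241.9, 143.9]), ([326, 202, 15, 27, 126], [331.9, 217.4]), ([129, 212, 69, 58, 917], [162.4, 240.5]), ([327, 228, 12, 11, 60], [333.3, 233.4])]
[([340, 0, 9, 59, 520], [344.0, 28.4]), ([371, 0, 8, 38, 245], [374.2, 17.3]), ([523, 0, 12, 19, 179], [528.1, 8.6]), ([550, 0, 90, 322, 13757], [606.6, 151.2]), ([368, 30, 76, 40, 1538], [406.8, 54.2]), ([459, 35, 71, 48, 2568], [493.7, 58.1]), ([606, 101, 34, 13, 201], [626.2, 106.6]), ([336, 135, 61, 42, 678], [359.2, 158.6]), ([376, 146, 17, 21, 262], [384.6, 155.9]), ([0, 179, 132, 126, 1612], [61.5, 242.4]), ([301, 238, 58, 39, 1319], [328.1, 259.5])]
```

View pics/tcrop.png

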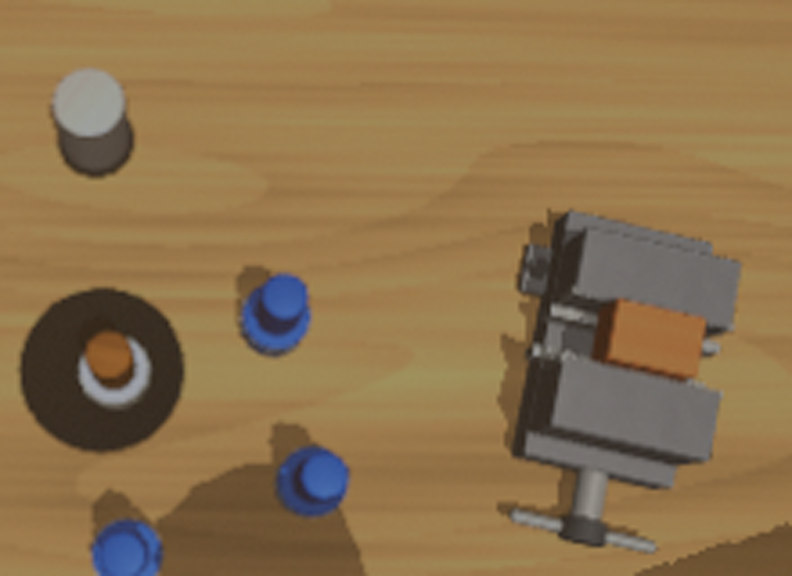

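View pics/scrop.png

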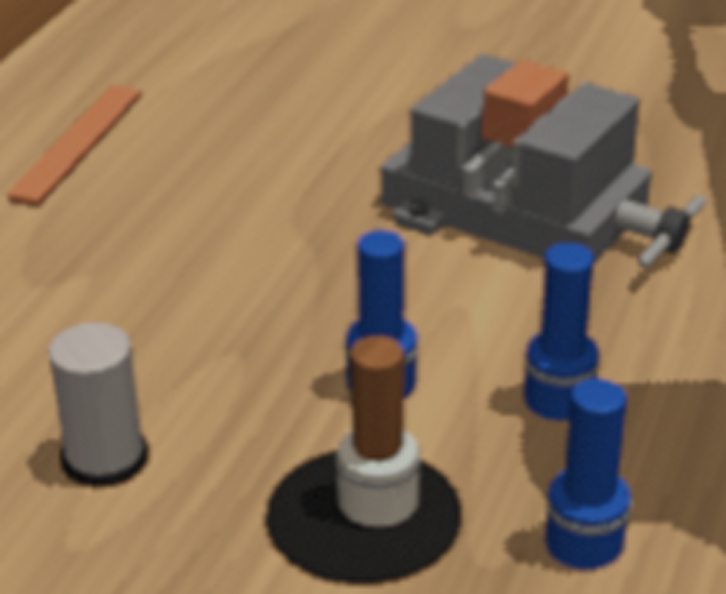

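```bash
cat >> h.py <<'E'
def plan(targets,n=10,state=None):
    """targets: list of (xyz, yaw_deg of tool y) ; prints rows, straight line, even steps"""
    s=state or sense(); p=np.array(s['position']);M=Rq(s['tool_rot']).as_matrix()
    y=np.degrees(np.arctan2(M[1,1],M[0,1]))
    rows=[];tp=p.copy()
    for (P,Y,k) in targets:
        P=np.array(P,float); dY=(Y-y)/k; d=(P-tp)/k
        for i in range(k):
            a=np.radians(y); ty=np.array([np.cos(a),np.sin(a),0]);tz=np.array([ty[1],-ty[0],0]);tx=np.array([0,0,-1.])
            rows.append([round(float(d@v)/.05,2) for v in (tx,ty,tz)]+[round(-dY/6,2)])
            y+=dY
        tp=P
    for i in range(0,len(rows),10): print(rows[i:i+10])
    print('yaw now',np.degrees(np.arctan2(M[1,1],M[0,1])), 'max',np.abs(rows).max(0))
E
python3 - <<'E'
from h import *
print(grip_depth)
t=camera_info('top');s=camera_info('side')
T=lambda x,y:(270+x/3.6,110+y/3.6); S=lambda x,y:(220+x/3.3,100+y/3.3)
print(tri(t,T(656,339),s,S(527,86)))
plan([((.49,.10,.25),35,20)])
E
```

```text
0.0187
(array([ 0.51556623, -0.18800976,  0.08370617]), np.float64(0.001672203698280299))
[[-0.01, -0.55, -0.49, np.float64(-0.83)], [-0.01, -0.51, -0.53, np.float64(-0.83)], [-0.01, -0.46, -0.57, np.float64(-0.83)], [-0.01, -0.41, -0.61, np.float64(-0.83)], [-0.01, -0.36, -0.65, np.float64(-0.83)], [-0.01, -0.3, -0.67, np.float64(-0.83)], [-0.01, -0.24, -0.7, np.float64(-0.83)], [-0.01, -0.18, -0.72, np.float64(-0.83)], [-0.01, -0.11, -0.73, np.float64(-0.83)], [-0.01, -0.05, -0.74, np.float64(-0.83)]]
[[-0.01, 0.01, -0.74, np.float64(-0.83)], [-0.01, 0.08, -0.73, np.float64(-0.83)], [-0.01, 0.14, -0.72, np.float64(-0.83)], [-0.01, 0.2, -0.71, np.float64(-0.83)], [-0.01, 0.26, -0.69, np.float64(-0.83)], [-0.01, 0.32, -0.66, np.float64(-0.83)], [-0.01, 0.38, -0.63, np.float64(-0.83)], [-0.01, 0.43, -0.6, np.float64(-0.83)], [-0.01, 0.48, -0.56, np.float64(-0.83)], [-0.01, 0.53, -0.51, np.float64(-0.83)]]
yaw now -64.63250626699372 max [0.01 0.55 0.74 0.83]
```

Emit:
{"op": "move_arm", "data": {
  "plan": [
    [-0.01,-0.55,-0.49,-0.83],
    [-0.01,-0.51,-0.53,-0.83],
    [-0.01,-0.46,-0.57,-0.83],
    [-0.01,-0.41,-0.61,-0.83],
    [-0.01,-0.36,-0.65,-0.83],
    [-0.01,-0.3,-0.67,-0.83],
    [-0.01,-0.24,-0.7,-0.83],
    [-0.01,-0.18,-0.72,-0.83],
    [-0.01,-0.11,-0.73,-0.83],
    [-0.01,-0.05,-0.74,-0.83]
  ],
  "grip": 1
}}

```text
time: 1.15
position: [0.3848, -0.2429, 0.2385]
tool_rot: [0.436, 0.555, 0.441, -0.554]
wrist_force: [0.2, 0.1, -0.4]
opening: 0.0886
```

Run:
```python
from h import *
s=sense();print(s['time'],s['position'],s['joints'])
cv2.imwrite('pics/w1.png',snapshot('wrist')[:,:,::-1])
plan([((.49,.10,.25),35,10)])
```

```text
1.15 [ 0.38484204 -0.24291036  0.23853787] [-0.61979965 -0.15827133  2.04750544  0.00282905  1.25894286 -0.38829889]
[[-0.02, 0.05, -0.71, np.float64(-0.8)], [-0.02, 0.11, -0.7, np.float64(-0.8)], [-0.02, 0.17, -0.69, np.float64(-0.8)], [-0.02, 0.23, -0.67, np.float64(-0.8)], [-0.02, 0.28, -0.65, np.float64(-0.8)], [-0.02, 0.33, -0.62, np.float64(-0.8)], [-0.02, 0.39, -0.59, np.float64(-0.8)], [-0.02, 0.43, -0.56, np.float64(-0.8)], [-0.02, 0.48, -0.52, np.float64(-0.8)], [-0.02, 0.52, -0.48, np.float64(-0.8)]]
yaw now -12.998547720325924 max [0.02 0.52 0.71 0.8 ]
```

View pics/w1.png

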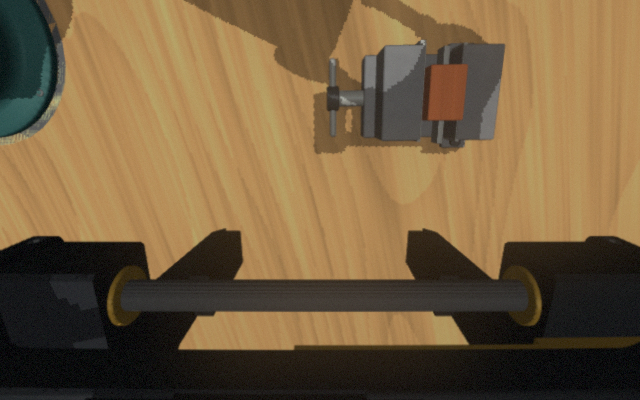

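The wrist view shows the vise with the block's top face centred near (446,93), corners about (429,66)–(463,120). I'll measure it and compare with the other views.

Run:
```python
from h import *
np.set_printoptions(precision=4,suppress=True)
w=camera_info('wrist');t=camera_info('top');s=camera_info('side');print(w['xyz'])
for c in [(429,66),(467,65),(463,120),(425,120)]: print(onz(w,c,.094))
print('c',onz(w,(446,92.7),.094))
T=lambda x,y:(270+x/3.6,110+y/3.6); S=lambda x,y:(220+x/3.3,100+y/3.3)
print(tri(t,T(656,339),w,(446,92.7)),tri(s,S(527,86),w,(446,92.7)))
```

```text
[ 0.4016 -0.1736  0.3849]
[ 0.5026 -0.1516  0.094 ]
[ 0.5364 -0.1584  0.094 ]
[ 0.5274 -0.206   0.094 ]
[ 0.4923 -0.198   0.094 ]
c [ 0.5148 -0.1779  0.094 ]
(array([ 0.5115, -0.1785,  0.106 ]), np.float64(0.0030023358932478187)) (array([ 0.5141, -0.1781,  0.0899]), np.float64(0.004290751258996178))
```

Emit:
{"op": "move_arm", "data": {
  "plan": [
    [-0.02,0.05,-0.71,-0.8],
    [-0.02,0.11,-0.7,-0.8],
    [-0.02,0.17,-0.69,-0.8],
    [-0.02,0.23,-0.67,-0.8],
    [-0.02,0.28,-0.65,-0.8],
    [-0.02,0.33,-0.62,-0.8],
    [-0.02,0.39,-0.59,-0.8],
    [-0.02,0.43,-0.56,-0.8],
    [-0.02,0.48,-0.52,-0.8],
    [-0.02,0.52,-0.48,-0.8]
  ]
}}

```text
time: 2.2
position: [0.4865, 0.1122, 0.2505]
tool_rot: [0.629, 0.32, 0.634, -0.316]
wrist_force: [0.9, -0.4, -0.1]
opening: 0.088
```

Run:
```python
from h import *
s=sense();print(s['time'],s['position'],s['joints'])
cv2.imwrite('pics/w2.png',snapshot('wrist')[:,:,::-1])
```

```text
2.2 [0.48654717 0.11221906 0.25046399] [ 0.17072488 -0.07931175  1.95530259  0.0093158   1.26711304 -0.47085734]
```

View pics/w2.png

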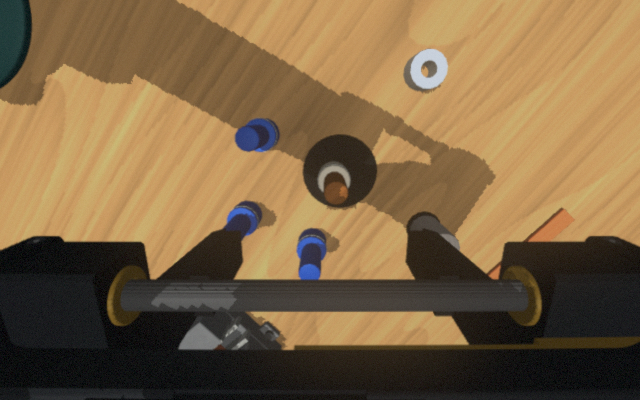

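The wrist view shows the handle top near (336,190), the pad centred at (340,171) and the can at (430,230). The blue dollies sit left of and below the handle.

Run:
```python
from h import *
np.set_printoptions(precision=4,suppress=True)
im=cv2.imread('pics/w2.png')
cv2.imwrite('pics/w2c.png',cv2.resize(im[125:250,280:460],None,fx=4,fy=4,interpolation=cv2.INTER_CUBIC))
w=camera_info('wrist');print(w['xyz'])
print('pad',onz(w,(340,171),.004),'handle',onz(w,(336,190),.099))
for p in ((310,272),(238,232),(250,140)): print('blue',onz(w,p,.095))
print('can base', onz(w,(430,225),.075))
```

```text
[0.4472 0.169  0.3974]
pad [0.5082 0.1273 0.004 ] handle [0.5023 0.1192 0.099 ]
blue [0.5374 0.0256 0.095 ]
blue [0.4465 0.0177 0.095 ]
blue [0.4028 0.1078 0.095 ]
can base [0.6188 0.1473 0.075 ]
```

View pics/w2c.png

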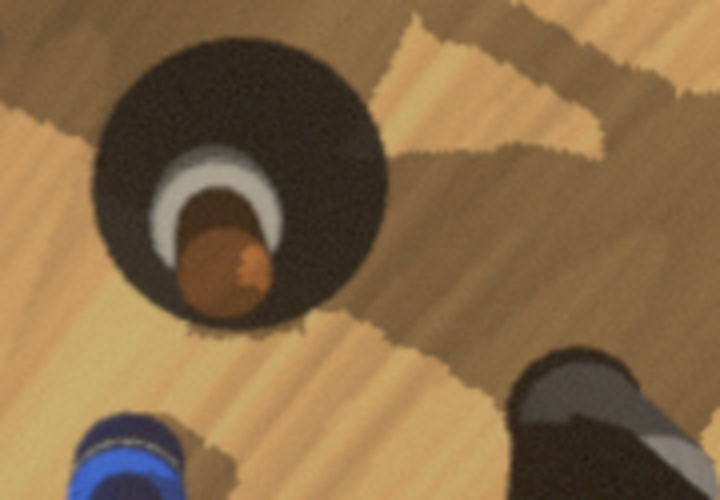

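Run:
```python
from h import *
np.set_printoptions(precision=4,suppress=True)
w=camera_info('wrist');t=camera_info('top')
W=lambda x,y:(280+x/4,125+y/4)
print('handle',onz(w,W(225,271),.099),'head',onz(w,W(216,217),.039))
T=lambda x,y:(270+x/3.6,110+y/3.6)
print('headtop',onz(t,T(115,371),.039))
# fingertips mid in image: project TCP
s=sense();print(proj(w,s['position']))
M=Rq(s['tool_rot']).as_matrix()
plan([((.5015,.1165,.14),42,5),((.5015,.1165,.14),42,5)])
```

```text
handle [0.5042 0.117  0.099 ] head [0.5031 0.1185 0.039 ]
headtop [0.5009 0.1088 0.039 ]
[[324.4492 245.5365]]
[[0.44, 0.04, 0.03, np.float64(-0.17)], [0.44, 0.04, 0.03, np.float64(-0.17)], [0.44, 0.04, 0.03, np.float64(-0.17)], [0.44, 0.04, 0.04, np.float64(-0.17)], [0.44, 0.04, 0.04, np.float64(-0.17)], [0.0, 0.0, 0.0, np.float64(-0.0)], [0.0, 0.0, 0.0, np.float64(-0.0)], [0.0, 0.0, 0.0, np.float64(-0.0)], [0.0, 0.0, 0.0, np.float64(-0.0)], [0.0, 0.0, 0.0, np.float64(-0.0)]]
yaw now 36.88273710146679 max [0.44 0.04 0.04 0.17]
```

Emit:
{"op": "move_arm", "data": {
  "plan": [
    [0.47,0.05,0.04,-0.15],
    [0.47,0.05,0.04,-0.15],
    [0.47,0.05,0.04,-0.15],
    [0.47,0.05,0.04,-0.15],
    [0.47,0.05,0.04,-0.15],
    [0,0,0,0],
    [0,0,0,0],
    [0,0,0,0],
    [0,0,0,0],
    [0,0,0,0]
  ]
}}

```text
time: 3.25
position: [0.5069, 0.1202, 0.1332]
tool_rot: [0.644, 0.295, 0.646, -0.285]
wrist_force: [-0.5, 0.3, 0.6]
opening: 0.0883
```

Run:
```python
from h import *
s=sense();print(s['time'],s['position'],s['tool_rot'])
w=camera_info('wrist');print(w['xyz'],proj(w,s['position']),proj(w,[[.5035,.1175,.099],[.5035,.1175,.039]]))
cv2.imwrite('pics/w3.png',snapshot('wrist')[:,:,::-1])
```

```text
3.25 [0.50688079 0.12015324 0.13317962] [ 0.64417517  0.29474217  0.64580136 -0.28479116]
[0.4611136  0.1687399  0.27957595] [[324.50810096 245.53481704]] [[317.14983285 222.8463389 ]
 [317.93329994 197.98983632]]
```

View pics/w3.png

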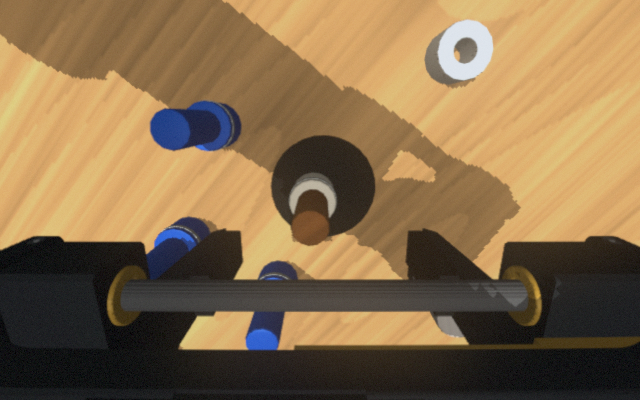

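The handle top is now at (310.5,227) and the pad centre at (324,186).

Run:
```python
from h import *
np.set_printoptions(precision=4,suppress=True)
w=camera_info('wrist')
h=onz(w,(310.5,227),.099);p=onz(w,(323.5,186),.004);print(h,p)
plan([((h[0],h[1],.11),48,3),((h[0],h[1],.055),48,4),((h[0],h[1],.055),48,3)])
```

```text
[0.5024 0.1125 0.099 ] [0.5061 0.1224 0.004 ]
[[0.16, -0.06, 0.02, np.float64(-0.35)], [0.16, -0.06, 0.02, np.float64(-0.35)], [0.16, -0.06, 0.01, np.float64(-0.35)], [0.27, 0.0, 0.0, np.float64(0.0)], [0.27, 0.0, 0.0, np.float64(0.0)], [0.27, 0.0, 0.0, np.float64(0.0)], [0.27, 0.0, 0.0, np.float64(0.0)], [0.0, 0.0, 0.0, np.float64(0.0)], [0.0, 0.0, 0.0, np.float64(0.0)], [0.0, 0.0, 0.0, np.float64(0.0)]]
yaw now 41.616371055152904 max [0.27 0.06 0.02 0.35]
```

Emit:
{"op": "move_arm", "data": {
  "plan": [
    [0.16,-0.08,0.03,0],
    [0.16,-0.08,0.03,0],
    [0.16,-0.08,0.03,0],
    [0.1,0,0,0],
    [0,0,0,0],
    [0,0,0,0],
    [0,0,0,0],
    [0,0,0,0],
    [0,0,0,0],
    [0,0,0,0]
  ]
}}

```text
time: 4.3
position: [0.5012, 0.1084, 0.1026]
tool_rot: [0.645, 0.295, 0.645, -0.284]
wrist_force: [-0.1, -0.6, 0.3]
opening: 0.0879
```

Run:
```python
from h import *
np.set_printoptions(precision=4,suppress=True)
s=sense();print(s['time'],s['position'])
w=camera_info('wrist');print(w['xyz'],proj(w,s['position']))
im=snapshot('wrist')[:,:,::-1];cv2.imwrite('pics/w4.png',im)
cv2.imwrite('pics/s4.png',cv2.resize(snapshot('side')[100:300,220:460,::-1],None,fx=3.3,fy=3))
```

```text
4.3 [0.5012 0.1084 0.1026]
[0.4551 0.1569 0.2489] [[324.4952 245.5708]]
```

View pics/w4.png

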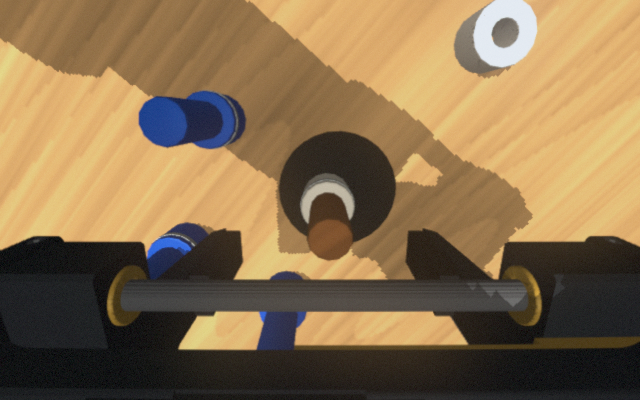

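View pics/s4.png

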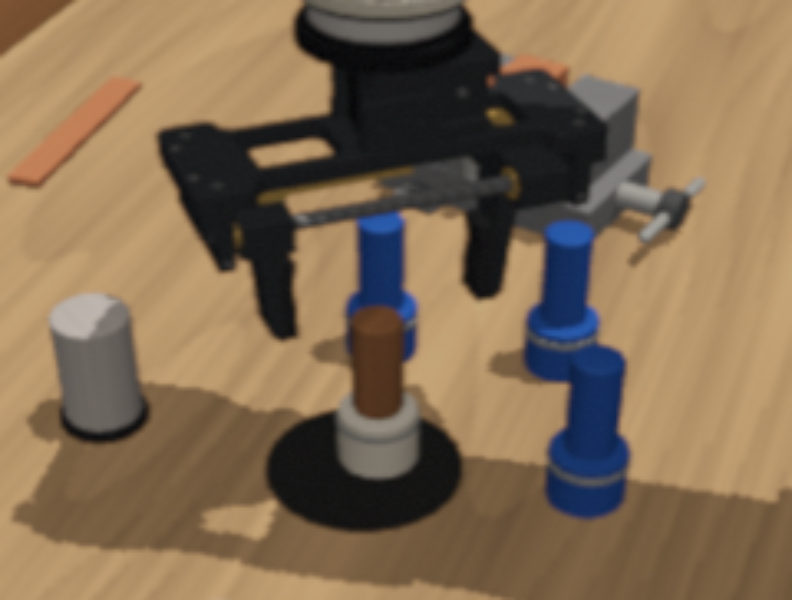

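The handle top at (330,239) lies close to the TCP projection at (324.5,245.6). A correction of a few mm remains.

Run:
```python
from h import *
np.set_printoptions(precision=4,suppress=True)
s=sense();w=camera_info('wrist');M=Rq(s['tool_rot']).as_matrix()
h=onz(w,(330,238.5),.099);print(h,M.T@(h-s['position'])/.05, onz(w,(337.5,189),.004))
print(onz(w,(530,30),.032))
```

```text
[0.5018 0.1122 0.099 ] [ 0.0728  0.0597 -0.0498] [0.506  0.1217 0.004 ]
[0.523  0.2917 0.032 ]
```

Emit:
{"op": "move_arm", "data": {
  "plan": [
    [0.2,0.03,-0.025,0],
    [0.2,0.03,-0.025,0],
    [0.2,0,0,0],
    [0.2,0,0,0],
    [0.12,0,0,0],
    [0,0,0,0],
    [0,0,0,0],
    [0,0,0,0],
    [0,0,0,0],
    [0,0,0,0]
  ]
}}

```text
time: 5.4
position: [0.5015, 0.1132, 0.0517]
tool_rot: [0.644, 0.295, 0.646, -0.285]
wrist_force: [-1.8, 0.4, 0.2]
opening: 0.0882
```

Emit:
{"op": "move_arm", "data": {
  "plan": [
    [0,0,0,0],
    [0,0,0,0],
    [0,0,0,0],
    [0,0,0,0],
    [0,0,0,0],
    [0,0,0,0],
    [0,0,0,0],
    [0,0,0,0],
    [0,0,0,0],
    [0,0,0,0]
  ],
  "grip": 0,
  "newtons": 60
}}

```text
time: 6.4
position: [0.5021, 0.1132, 0.0529]
tool_rot: [0.645, 0.295, 0.645, -0.284]
wrist_force: [-0.1, -0.3, -0.6]
opening: 0.0249
```

Run:
```python
from h import *
np.set_printoptions(precision=4,suppress=True)
s=sense();print(s['time'],s['position'],s['wrist_force'],s['opening'])
cv2.imwrite('pics/w5.png',snapshot('wrist')[:,:,::-1])
cv2.imwrite('pics/s5.png',cv2.resize(snapshot('side')[100:300,220:460,::-1],None,fx=3.3,fy=3))
```

```text
6.4 [0.5021 0.1132 0.0529] [-0.0506 -0.2908 -0.6192] 0.024930112541401473
```

View pics/s5.png

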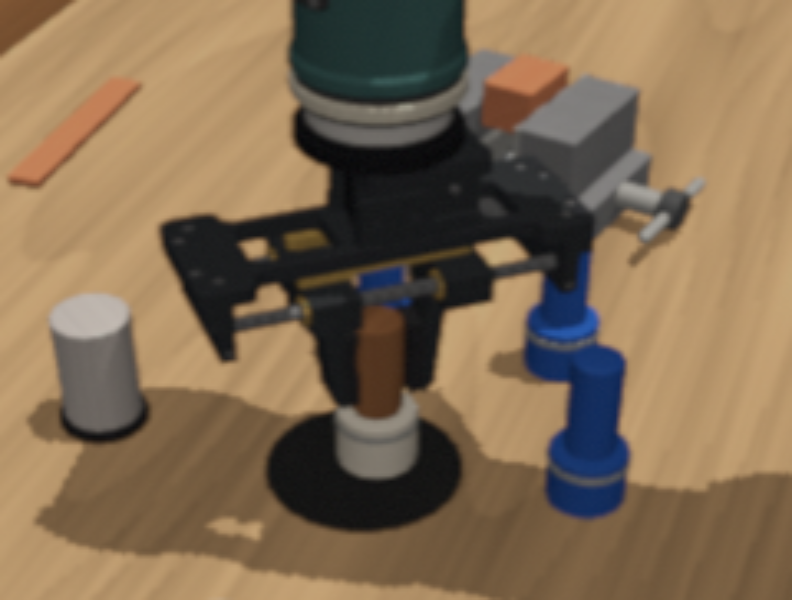

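View pics/w5.png

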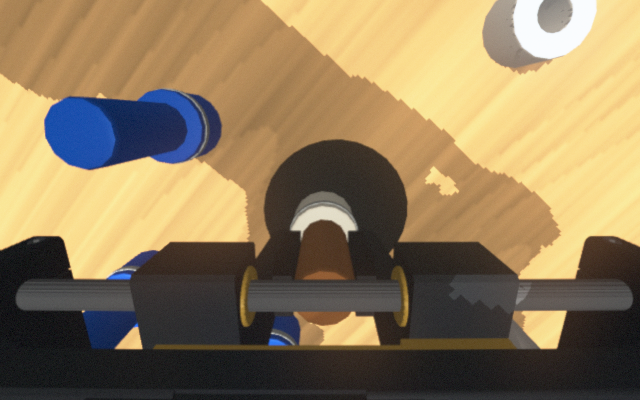

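Emit:
{"op": "move_arm", "data": {
  "plan": [
    [-0.2,0,0,0],
    [-0.3,0,0,0],
    [-0.4,0,0,0],
    [-0.5,0,0,0],
    [-0.5,0,0,0],
    [-0.5,0,0,0],
    [-0.4,0,0,0],
    [-0.2,0,0,0],
    [0,0,0,0],
    [0,0,0,0]
  ]
}}

```text
time: 7.5
position: [0.4953, 0.1104, 0.2049]
tool_rot: [0.641, 0.293, 0.649, -0.287]
wrist_force: [0.4, -1.2, -3.5]
opening: 0.0248
```

Run:
```python
from h import *
np.set_printoptions(precision=4,suppress=True)
s=sense();print(s['time'],s['position'],s['wrist_force'],s['opening'])
cv2.imwrite('pics/s6.png',cv2.resize(snapshot('side')[60:300,220:460,::-1],None,fx=3,fy=2.5))
p=s['position']
plan([((.500,-.130,p[2]),42,12)])
```

```text
7.5 [0.4953 0.1104 0.2049] [ 0.3736 -1.2416 -3.4757] 0.024815353701641802
[[-0.0, -0.26, 0.3, np.float64(-0.01)], [-0.0, -0.26, 0.3, np.float64(-0.01)], [-0.0, -0.26, 0.3, np.float64(-0.01)], [-0.0, -0.26, 0.3, np.float64(-0.01)], [-0.0, -0.26, 0.3, np.float64(-0.01)], [-0.0, -0.26, 0.3, np.float64(-0.01)], [-0.0, -0.26, 0.3, np.float64(-0.01)], [-0.0, -0.26, 0.3, np.float64(-0.01)], [-0.0, -0.26, 0.3, np.float64(-0.01)], [-0.0, -0.26, 0.3, np.float64(-0.01)]]
[[-0.0, -0.26, 0.3, np.float64(-0.01)], [-0.0, -0.26, 0.3, np.float64(-0.01)]]
yaw now 41.60462493057962 max [0.   0.26 0.3  0.01]
```

View pics/s6.png

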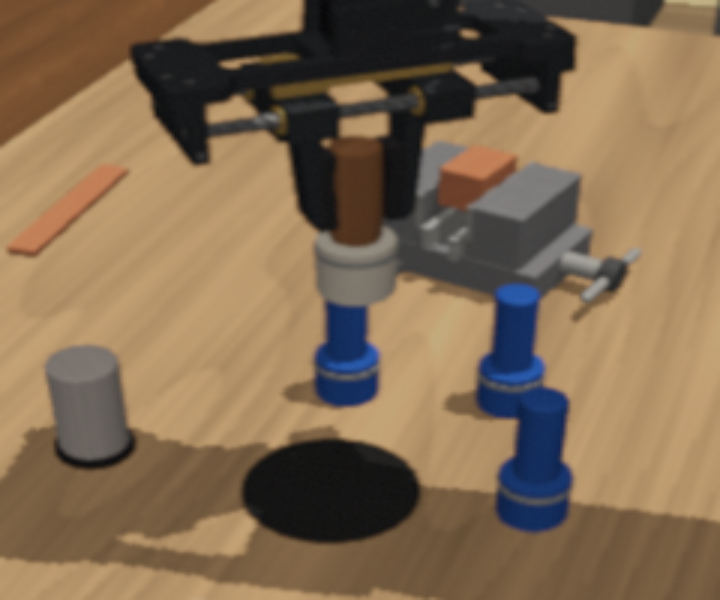

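The dolly is off the pad and upright in the gripper. Next I move over to the block.

Emit:
{"op": "move_arm", "data": {
  "plan": [
    [0,-0.3,0.35,0],
    [0,-0.3,0.35,0],
    [0,-0.3,0.35,0],
    [0,-0.3,0.35,0],
    [0,-0.3,0.35,0],
    [0,-0.3,0.35,0],
    [0,-0.3,0.35,0],
    [0,-0.3,0.35,0],
    [0,-0.3,0.35,0],
    [0,-0.3,0.35,0]
  ]
}}

```text
time: 8.55
position: [0.4897, -0.1244, 0.184]
tool_rot: [0.632, 0.288, 0.659, -0.287]
wrist_force: [-0.4, -0.0, -3.3]
opening: 0.025
```

Run:
```python
from h import *
np.set_printoptions(precision=4,suppress=True)
s=sense();print(s['time'],s['position'],s['wrist_force'],s['opening']);print(Rq(s['tool_rot']).as_matrix())
cv2.imwrite('pics/w7.png',snapshot('wrist')[:,:,::-1])
```

```text
8.55 [ 0.4897 -0.1244  0.184 ] [-0.3821 -0.0416 -3.286 ] 0.025024878147014054
[[-0.0351  0.7437  0.6676]
 [ 0.0171  0.6684 -0.7436]
 [-0.9992 -0.0147 -0.0361]]
```

View pics/w7.png

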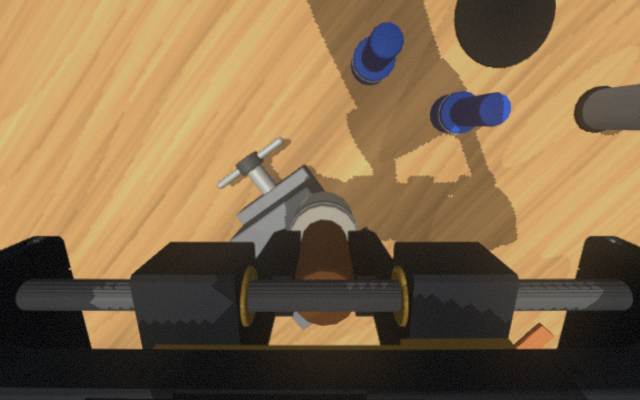

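The wrist view shows the gripped dolly hiding the block, with the vise edge at (270,210). Three views corrected for their offset at the dolly agree on a block centre of about (0.5145,-0.178). I'll go there next.

Run:
```python
from h import *
np.set_printoptions(precision=3,suppress=True)
s=sense();M=Rq(s['tool_rot']).as_matrix()
print(M.T@(np.array([.516,-.179,.175])-s['position'])/.05)
```

```text
[ 0.142 -0.292  1.122]
```

Emit:
{"op": "move_arm", "data": {
  "plan": [
    [0,-0.05,0.19,0],
    [0,-0.05,0.19,0],
    [0,-0.05,0.19,0],
    [0,-0.05,0.19,0],
    [0,-0.05,0.19,0],
    [0,-0.04,0.18,0],
    [0,0,0,0],
    [0,0,0,0],
    [0,0,0,0],
    [0,0,0,0]
  ]
}}

```text
time: 9.6
position: [0.5175, -0.182, 0.1775]
tool_rot: [0.63, 0.288, 0.662, -0.289]
wrist_force: [0.6, 0.1, -4.1]
opening: 0.0246
```

Run:
```python
from h import *
np.set_printoptions(precision=4,suppress=True)
s=sense();print(s['time'],s['position'],s['wrist_force'],s['joint_velocities']);M=Rq(s['tool_rot']).as_matrix();print(M)
print(M.T@(np.array([.516,-.179,.16])-s['position'])/.05)
cv2.imwrite('pics/s8.png',cv2.resize(snapshot('side')[40:220,300:480,::-1],None,fx=3.3,fy=3.3))
cv2.imwrite('pics/t8.png',cv2.resize(snapshot('top')[130:280,380:540,::-1],None,fx=4,fy=4))
```

```text
9.6 [ 0.5175 -0.182   0.1775] [ 0.5787  0.079  -4.1118] [ 0.0028 -0.0029  0.0016  0.0012  0.0022 -0.0005]
[[-0.0417  0.7439  0.667 ]
 [ 0.0173  0.668  -0.744 ]
 [-0.999  -0.0195 -0.0407]]
[ 0.3521  0.0244 -0.0494]
```

View pics/s8.png

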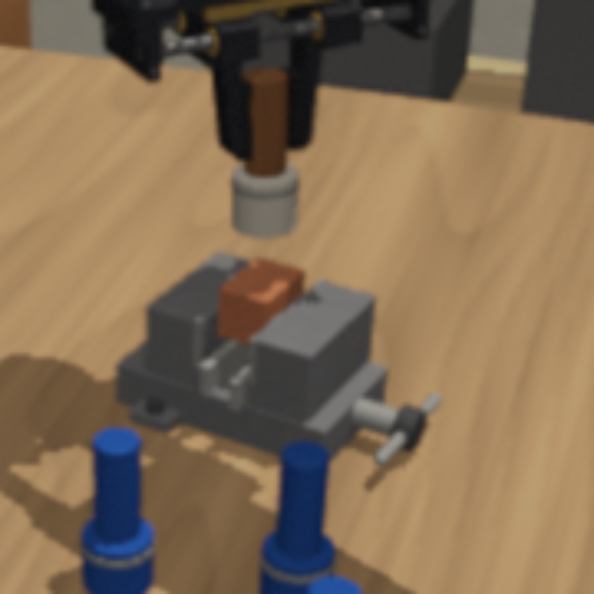

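View pics/t8.png

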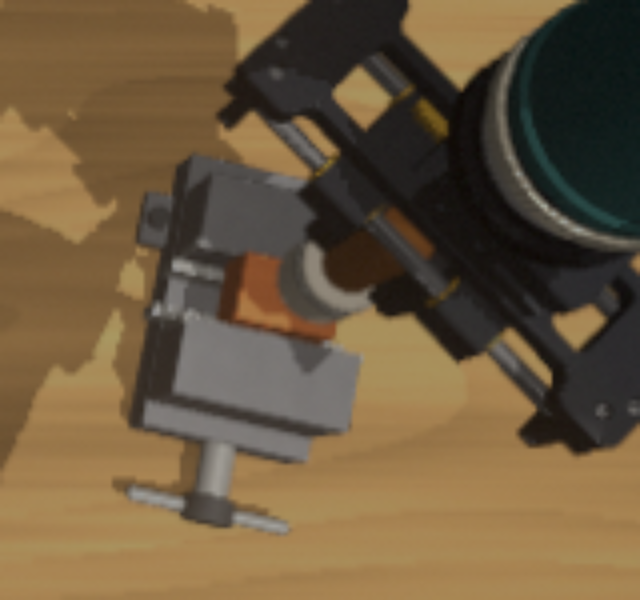

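Run:
```python
from h import *
np.set_printoptions(precision=4,suppress=True)
s=sense();M=Rq(s['tool_rot']).as_matrix();f=s['position']+.049*M[:,0];print('face pred',f)
S=lambda x,y:(300+x/3.3,40+y/3.3);T=lambda x,y:(380+x/4,130+y/4)
a=camera_info('side');b=camera_info('top')
print('proj',(proj(a,f)-[300,40])*3.3,(proj(b,f)-[380,130])*4)
print(onz(a,S(265,220),f[2]),onz(b,T(316,280),f[2]))
print('blk side',onz(a,S(262,290),.094),[onz(a,S(*c),.094) for c in ((258,260),(303,274),(264,312),(220,295))])
```

```text
face pred [ 0.5154 -0.1811  0.1286]
proj [[261.8583 222.5268]] [[309.8537 283.454 ]]
[ 0.5146 -0.1851  0.1286] [ 0.5171 -0.1841  0.1286]
blk side [ 0.5081 -0.1616  0.094 ] [array([ 0.5215, -0.1986,  0.094 ]), array([ 0.4904, -0.1902,  0.094 ]), array([ 0.4994, -0.1358,  0.094 ]), array([ 0.5299, -0.1469,  0.094 ])]
```

The face is about 34 mm above the block and within about 1 cm of its centre laterally. I'll nudge it and descend in steps, watching the force.

Emit:
{"op": "move_arm", "data": {
  "plan": [
    [0.1,0.02,-0.05,0],
    [0.1,0.02,-0.05,0],
    [0.1,0,0,0],
    [0.1,0,0,0],
    [0.05,0,0,0],
    [0,0,0,0],
    [0,0,0,0],
    [0,0,0,0],
    [0,0,0,0],
    [0,0,0,0]
  ]
}}

```text
time: 10.7
position: [0.514, -0.1754, 0.153]
tool_rot: [0.63, 0.287, 0.662, -0.288]
wrist_force: [0.2, 0.1, -3.4]
opening: 0.0249
```

Run:
```python
from h import *
np.set_printoptions(precision=4,suppress=True)
s=sense();print(s['time'],s['position'],s['wrist_force']);M=Rq(s['tool_rot']).as_matrix();print(M[:,0],s['position']+.049*M[:,0])
cv2.imwrite('pics/s9.png',cv2.resize(snapshot('side')[60:200,320:460,::-1],None,fx=4,fy=4))
```

```text
10.7 [ 0.514  -0.1754  0.153 ] [ 0.185   0.1126 -3.3661]
[-0.042   0.0175 -0.999 ] [ 0.5119 -0.1745  0.1041]
```

View pics/s9.png

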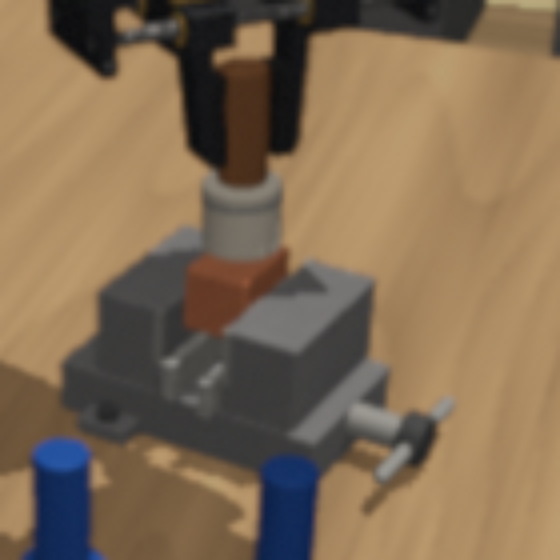

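The dolly is centred over the block, with its face about 10 mm above it.

Emit:
{"op": "move_arm", "data": {
  "plan": [
    [0.06,0,0,0],
    [0.06,0,0,0],
    [0.03,0,0,0],
    [0.03,0,0,0],
    [0.03,0,0,0],
    [0.03,0,0,0],
    [0,0,0,0],
    [0,0,0,0],
    [0,0,0,0],
    [0,0,0,0]
  ]
}}

```text
time: 11.75
position: [0.5142, -0.1755, 0.142]
tool_rot: [0.63, 0.287, 0.661, -0.288]
wrist_force: [-0.9, -0.2, -2.1]
opening: 0.025
```

Emit:
{"op": "move_arm", "data": {
  "plan": [
    [0.05,0,0,0],
    [0.05,0,0,0],
    [0.05,0,0,0],
    [0.05,0,0,0],
    [0.05,0,0,0],
    [0.05,0,0,0],
    [0.05,0,0,0],
    [0.05,0,0,0],
    [0.05,0,0,0],
    [0.05,0,0,0]
  ]
}}

```text
time: 12.75
position: [0.5144, -0.1757, 0.1333]
tool_rot: [0.631, 0.287, 0.661, -0.288]
wrist_force: [-6.4, 1.9, 11.9]
opening: 0.0248
```

Emit:
{"op": "move_arm", "data": {
  "plan": [
    [0.05,0,0,0],
    [0.06,0,0,0],
    [0.06,0,0,0],
    [0.06,0,0,0],
    [0.06,0,0,0],
    [0.06,0,0,0],
    [0.06,0,0,0],
    [0.06,0,0,0],
    [0.06,0,0,0],
    [0.06,0,0,0]
  ]
}}

```text
time: 13.75
position: [0.5144, -0.1757, 0.1333]
tool_rot: [0.632, 0.287, 0.66, -0.288]
wrist_force: [-7.1, 3.3, 14.9]
opening: 0.025
```

Run:
```python
from h import *
np.set_printoptions(precision=4,suppress=True)
s=sense();print(s['time'],s['position'],s['wrist_force'],s['moment']);M=Rq(s['tool_rot']).as_matrix();print(M[:,0],s['position']+.049*M[:,0])
cv2.imwrite('pics/s10.png',cv2.resize(snapshot('side')[60:200,320:460,::-1],None,fx=4,fy=4))
```

```text
13.75 [ 0.5144 -0.1757  0.1333] [-7.1456  3.3388 14.8563] [ 0.5265  1.1813 -0.0063]
[-0.0376  0.0144 -0.9992] [ 0.5126 -0.175   0.0843]
```

View pics/s10.png

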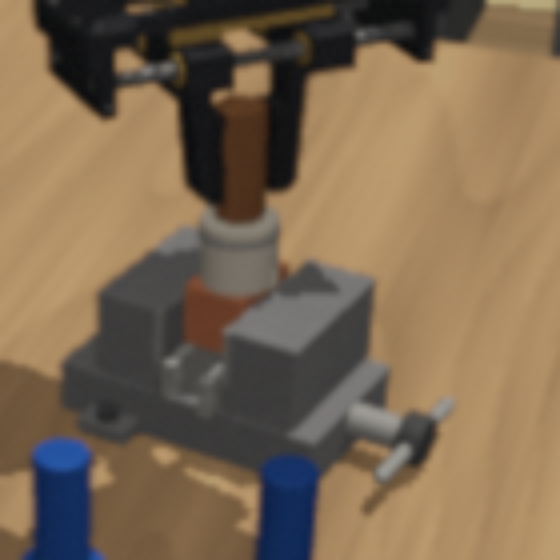

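The dolly has stopped hard with its face at 84.3 mm (seated height is 84) at about 18 N. I'll push a little harder to pass 20 N.

Emit:
{"op": "move_arm", "data": {
  "plan": [
    [0.07,0,0,0],
    [0.08,0,0,0],
    [0.09,0,0,0],
    [0.1,0,0,0],
    [0.1,0,0,0],
    [0.1,0,0,0],
    [0.1,0,0,0],
    [0.1,0,0,0],
    [0.1,0,0,0],
    [0.1,0,0,0]
  ]
}}

```text
time: 14.8
position: [0.5145, -0.1757, 0.1332]
tool_rot: [0.633, 0.286, 0.659, -0.288]
wrist_force: [-11.7, 4.0, 25.3]
opening: 0.0248
```

Emit:
{"op": "move_arm", "data": {
  "plan": [
    [-0.1,0,0,0],
    [-0.2,0,0,0],
    [-0.3,0,0,0],
    [-0.3,0,0,0],
    [-0.3,0,0,0],
    [-0.2,0,0,0],
    [-0.1,0,0,0],
    [0,0,0,0],
    [0,0,0,0],
    [0,0,0,0]
  ]
}}

```text
time: 15.8
position: [0.518, -0.1769, 0.2147]
tool_rot: [0.633, 0.286, 0.659, -0.288]
wrist_force: [-0.9, 0.3, -4.0]
opening: 0.025
```

Run:
```python
from h import *
np.set_printoptions(precision=4,suppress=True)
s=sense();print(s['time'],s['position'],s['wrist_force'],s['opening']);M=Rq(s['tool_rot']).as_matrix();print(M[:,0])
cv2.imwrite('pics/s11.png',cv2.resize(snapshot('side')[40:200,320:480,::-1],None,fx=3.7,fy=3.7))
print(M.T@(np.array([.505,.0,.20])-s['position'])/.05)
```

```text
15.8 [ 0.518  -0.1769  0.2147] [-0.9247  0.2847 -4.0331] 0.024964943034036447
[-0.0339  0.0121 -0.9994]
[ 0.3447  2.1832 -2.7909]
```

View pics/s11.png

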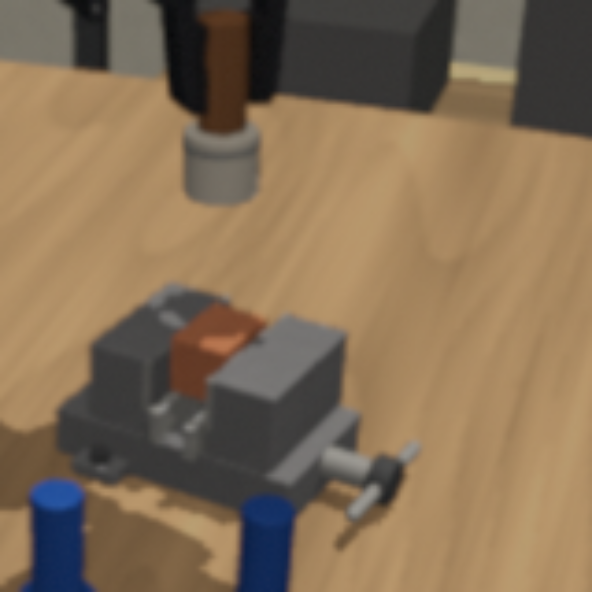

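The block now stands only slightly above the jaws. I'm returning to the pad.

Emit:
{"op": "move_arm", "data": {
  "plan": [
    [-0.02,0.37,-0.45,0],
    [-0.02,0.37,-0.45,0],
    [-0.02,0.37,-0.45,0],
    [-0.02,0.37,-0.45,0],
    [-0.02,0.37,-0.45,0],
    [-0.02,0.37,-0.45,0],
    [-0.02,0.37,-0.45,0],
    [-0.02,0.37,-0.45,0],
    [-0.02,0.37,-0.45,0],
    [0,0.2,-0.2,0]
  ]
}}

```text
time: 16.85
position: [0.5025, 0.1068, 0.2199]
tool_rot: [0.628, 0.286, 0.662, -0.292]
wrist_force: [0.6, -0.1, -2.8]
opening: 0.0247
```

Run:
```python
from h import *
np.set_printoptions(precision=4,suppress=True)
s=sense();print(s['time'],s['position'],s['wrist_force'],s['opening']);M=Rq(s['tool_rot']).as_matrix();print(M[:,0])
f=s['position']+.049*M[:,0];print(f)
d=M.T@(np.array([.505,.1185,.03])-f)/.05;print(d)
```

```text
16.85 [0.5025 0.1068 0.2199] [ 0.5845 -0.0984 -2.8492] 0.0247121767836219
[-0.0467  0.0126 -0.9988]
[0.5002 0.1074 0.171 ]
[2.8145 0.2941 0.0118]
```

Emit:
{"op": "move_arm", "data": {
  "plan": [
    [0.2,0.04,0,0],
    [0.3,0.04,0,0],
    [0.4,0.04,0,0],
    [0.4,0.04,0,0],
    [0.4,0.04,0,0],
    [0.4,0.04,0,0],
    [0.3,0.04,0,0],
    [0.2,0,0,0],
    [0,0,0,0],
    [0,0,0,0]
  ]
}}

```text
time: 17.85
position: [0.5024, 0.1085, 0.0723]
tool_rot: [0.625, 0.284, 0.664, -0.297]
wrist_force: [-0.2, -0.4, -3.3]
opening: 0.0249
```

Run:
```python
from h import *
np.set_printoptions(precision=4,suppress=True)
s=sense();print(s['time'],s['position'],s['wrist_force'],s['opening']);M=Rq(s['tool_rot']).as_matrix();print(M)
f=s['position']+.049*M[:,0];print(f)
d=M.T@(np.array([.505,.119,.004])-f)/.05;print(d)
cv2.imwrite('pics/s12.png',cv2.resize(snapshot('side')[140:300,260:420,::-1],None,fx=3.7,fy=3.7))
w=camera_info('wrist')
cv2.imwrite('pics/w12.png',snapshot('wrist')[:,:,::-1])
```

```text
17.85 [0.5024 0.1085 0.0723] [-0.2478 -0.4232 -3.2699] 0.024934443718035014
[[-0.0587  0.7485  0.6605]
 [ 0.0055  0.6619 -0.7496]
 [-0.9983 -0.0404 -0.043 ]]
[0.4995 0.1088 0.0234]
[ 0.3813  0.2334 -0.0643]
```

View pics/s12.png

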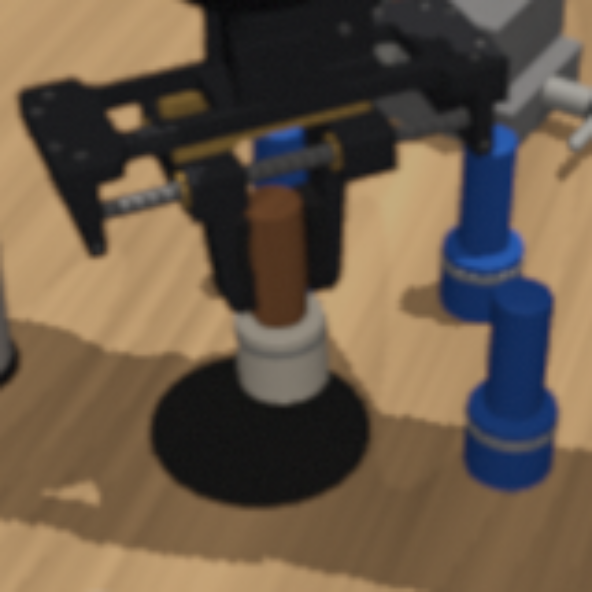

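View pics/w12.png

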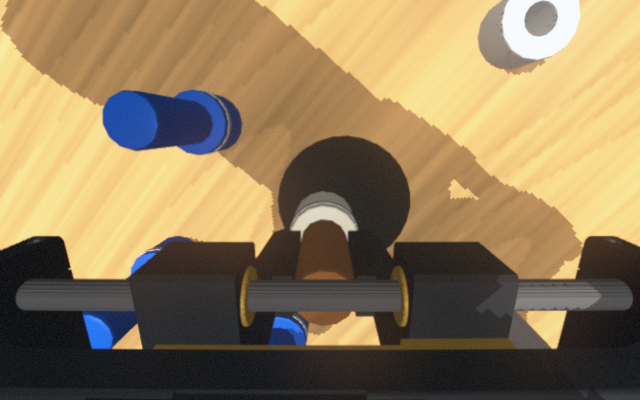

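The dolly hovers about 19 mm over the pad, slightly toward its far/right side. I'll shift about 14 mm toward the centre and lower it.

Emit:
{"op": "move_arm", "data": {
  "plan": [
    [0.03,0.07,-0.03,0],
    [0.03,0.07,-0.03,0],
    [0.03,0.07,-0.03,0],
    [0.03,0.06,-0.03,0],
    [0.05,0,0,0],
    [0.05,0,0,0],
    [0.04,0,0,0],
    [0.03,0,0,0],
    [0,0,0,0],
    [0,0,0,0]
  ]
}}

```text
time: 18.95
position: [0.5113, 0.1245, 0.0601]
tool_rot: [0.627, 0.285, 0.662, -0.295]
wrist_force: [0.7, -0.1, -2.6]
opening: 0.0244
```

Run:
```python
from h import *
np.set_printoptions(precision=4,suppress=True)
s=sense();print(s['time'],s['position'],s['wrist_force'],s['opening']);M=Rq(s['tool_rot']).as_matrix()
f=s['position']+.049*M[:,0];print(f,M[:,0])
```

```text
18.95 [0.5113 0.1245 0.0601] [ 0.6721 -0.1263 -2.5632] 0.024445282953788047
[0.5088 0.1248 0.0112] [-0.0512  0.0068 -0.9987]
```

Emit:
{"op": "move_arm", "data": {
  "plan": [
    [0.03,0,0,0],
    [0.03,0,0,0],
    [0.02,0,0,0],
    [0.02,0,0,0],
    [0.02,0,0,0],
    [0.02,0,0,0],
    [0.02,0,0,0],
    [0,0,0,0],
    [0,0,0,0],
    [0,0,0,0]
  ]
}}

```text
time: 19.95
position: [0.5117, 0.1244, 0.0538]
tool_rot: [0.627, 0.285, 0.662, -0.295]
wrist_force: [0.2, 0.7, -3.2]
opening: 0.0248
```

Run:
```python
from h import *
np.set_printoptions(precision=4,suppress=True)
s=sense();print(s['time'],s['position'],s['wrist_force'],s['opening']);M=Rq(s['tool_rot']).as_matrix()
f=s['position']+.049*M[:,0];print(f,M[:,0])
cv2.imwrite('pics/s13.png',cv2.resize(snapshot('side')[140:300,260:420,::-1],None,fx=3.7,fy=3.7))
```

```text
19.95 [0.5117 0.1244 0.0538] [ 0.2306  0.6841 -3.2191] 0.02475873533948951
[0.5092 0.1247 0.0048] [-0.05    0.0069 -0.9987]
```

View pics/s13.png

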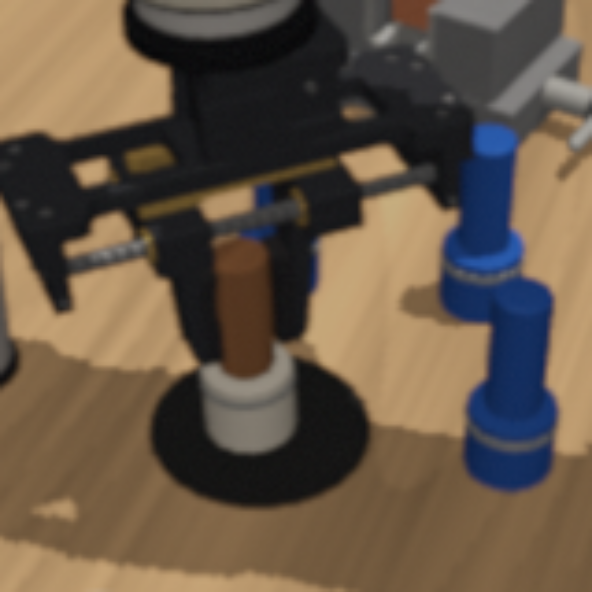

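The dolly is central over the pad and almost touching it. I'll bring it to contact.

Emit:
{"op": "move_arm", "data": {
  "plan": [
    [0.02,0,0,0],
    [0.02,0,0,0],
    [0.02,0,0,0],
    [0.02,0,0,0],
    [0.02,0,0,0],
    [0.02,0,0,0],
    [0.02,0,0,0],
    [0.02,0,0,0],
    [0.02,0,0,0],
    [0.02,0,0,0]
  ]
}}

```text
time: 21.0
position: [0.5119, 0.1245, 0.0536]
tool_rot: [0.627, 0.284, 0.662, -0.296]
wrist_force: [-3.8, -0.5, 5.7]
opening: 0.0247
```

Emit:
{"op": "move_arm", "data": {
  "plan": [
    [0,0,0,0],
    [0,0,0,0],
    [0,0,0,0],
    [0,0,0,0],
    [0,0,0,0],
    [0,0,0,0],
    [0,0,0,0],
    [0,0,0,0],
    [0,0,0,0],
    [0,0,0,0]
  ],
  "grip": 0.8
}}

```text
time: 22.0
position: [0.5138, 0.1248, 0.0546]
tool_rot: [0.628, 0.285, 0.661, -0.295]
wrist_force: [-0.7, 0.2, 0.4]
opening: 0.0708
```

Run:
```python
from h import *
np.set_printoptions(precision=4,suppress=True)
s=sense();print(s['time'],s['position'],s['wrist_force'],s['opening']);M=Rq(s['tool_rot']).as_matrix();print(M)
cv2.imwrite('pics/s14.png',cv2.resize(snapshot('side')[140:300,260:420,::-1],None,fx=3.7,fy=3.7))
cv2.imwrite('pics/w14.png',snapshot('wrist')[:,:,::-1])
```

```text
22.0 [0.5138 0.1248 0.0546] [-0.6976  0.2134  0.381 ] 0.07075899745592824
[[-0.0488  0.7478  0.6621]
 [ 0.0068  0.6631 -0.7485]
 [-0.9988 -0.032  -0.0374]]
```

View pics/s14.png

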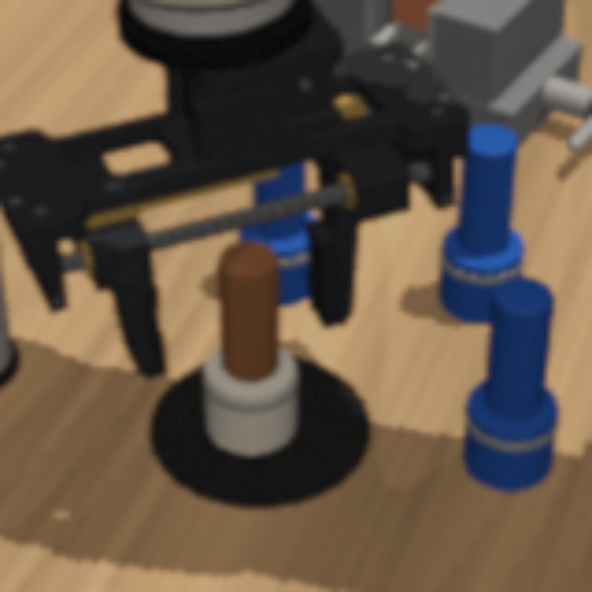

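View pics/w14.png

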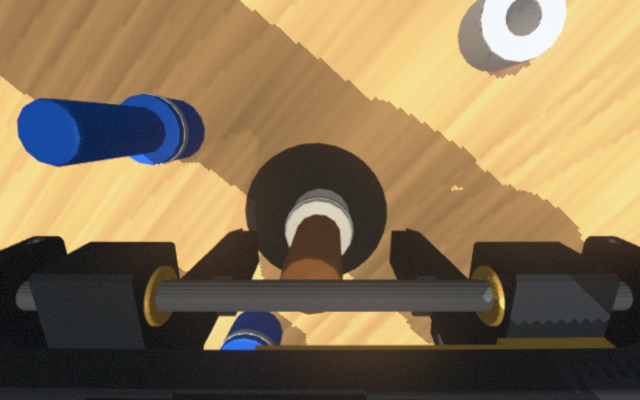

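The dolly stands free and upright, well inside the pad. I'm retreating upward and will then verify.

Emit:
{"op": "move_arm", "data": {
  "plan": [
    [-0.2,0,0,0],
    [-0.3,0,0,0],
    [-0.4,0,0,0],
    [-0.5,0,0,0],
    [-0.5,0,0,0],
    [-0.5,0,0,0],
    [-0.4,0,0,0],
    [-0.2,0,0,0],
    [0,0,0,0],
    [0,0,0,0]
  ]
}}

```text
time: 23.1
position: [0.5211, 0.1237, 0.2149]
tool_rot: [0.628, 0.286, 0.661, -0.295]
wrist_force: [-0.3, -0.1, -1.1]
opening: 0.0706
```

Emit:
{"op": "move_arm", "data": {
  "plan": [
    [0,-0.2,-0.4,0],
    [0,-0.3,-0.5,0],
    [0,-0.3,-0.5,0],
    [0,-0.3,-0.5,0],
    [0,-0.3,-0.3,0],
    [0,-0.2,-0.2,0],
    [0,0,0,0],
    [0,0,0,0],
    [0,0,0,0],
    [0,0,0,0]
  ]
}}

```text
time: 24.1
position: [0.3732, 0.1594, 0.2115]
tool_rot: [0.623, 0.282, 0.665, -0.299]
wrist_force: [0.3, -0.4, 0.3]
opening: 0.0705
```

Run:
```python
from h import *
np.set_printoptions(precision=4,suppress=True)
s=sense();print(s['time'],s['position'],s['wrist_force'],s['opening'])
S=snapshot('side')[:,:,::-1];T=snapshot('top')[:,:,::-1];cv2.imwrite('pics/s15f.png',S);cv2.imwrite('pics/t15f.png',T)
cv2.imwrite('pics/s15.png',cv2.resize(S[100:280,220:440],None,fx=3.3,fy=3.3,interpolation=cv2.INTER_CUBIC))
cv2.imwrite('pics/t15.png',cv2.resize(T[110:270,270:490],None,fx=3.6,fy=3.6,interpolation=cv2.INTER_CUBIC))
```

```text
24.1 [0.3732 0.1594 0.2115] [ 0.2531 -0.3501  0.3265] 0.07054011700919662
```

View pics/s15.png

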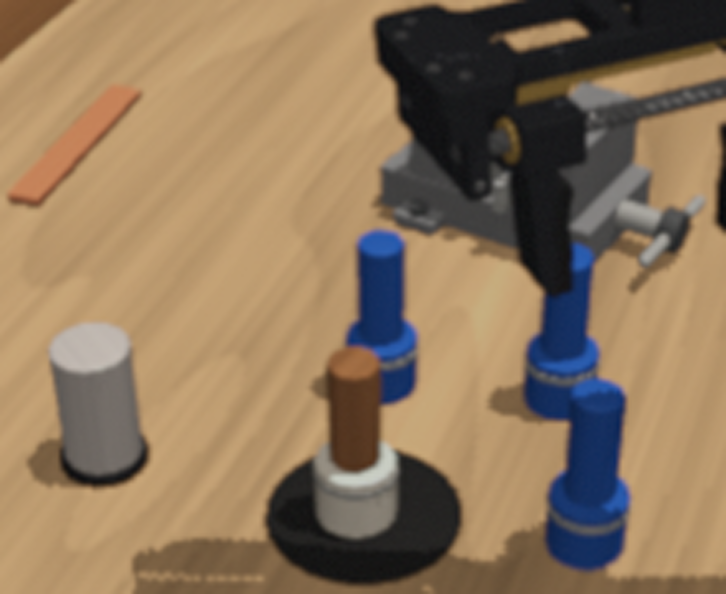

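View pics/t15.png

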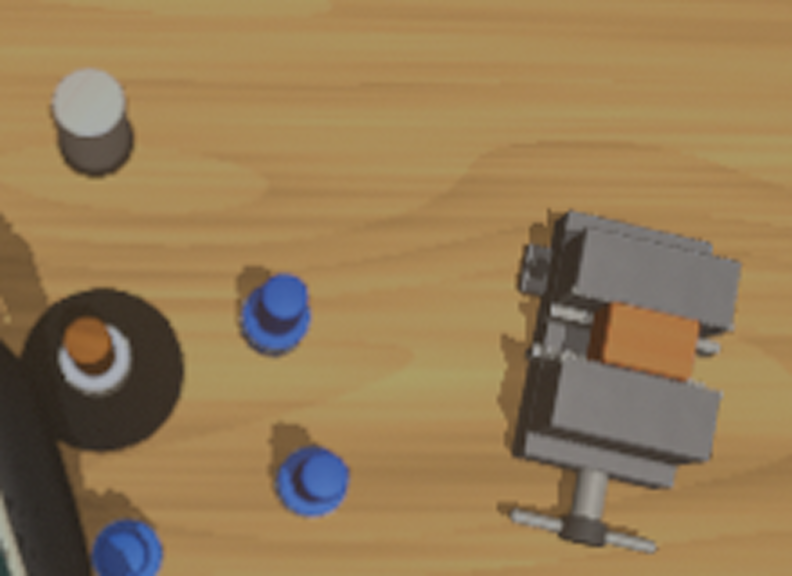

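The dolly head at (96,358) is about 8 mm from the pad centre at (102,370), upright, and the can at (89,102) has not moved. Now a check of the block height from the side view.

Run:
```python
from h import *
np.set_printoptions(precision=4,suppress=True)
a=camera_info('side');b=camera_info('top');T=lambda x,y:(270+x/3.6,110+y/3.6)
print('head-pad',onz(b,T(96,358),.039)-onz(b,T(102,370),.004),'handle',onz(b,T(88,342),.099)-onz(b,T(102,370),.004))
S0=cv2.imread('pics/side0.png')
c=[]
for im,off,f in ((S0,(0,0),1),(cv2.imread('pics/s11.png'),(320,40),3.7)):
    hsv=cv2.cvtColor(im,cv2.COLOR_BGR2HSV)
    m=cv2.inRange(hsv,(3,120,70),(13,255,255))
    for i,s,cc in comps(m,200*f*f*.5)[0]:
        x,y,w,h,A=s
        if 355<off[0]+x/f<375: print(off[0]+x/f,off[1]+y/f,w/f,h/f,A/f/f)
for z in (.096,.092,.088,.084): print(z,proj(a,[.530,-.150,z]),proj(a,[.5215,-.1986,z]))
```

```text
head-pad [0.0023 0.0016 0.035 ] handle [0.0023 0.0023 0.095 ]
366.0 118.0 26.0 26.0 417.0
374.3243243243243 42.972972972972975 12.432432432432432 32.7027027027027 261.13951789627464
366.2162162162162 122.43243243243244 25.945945945945944 25.135135135135133 350.69393718042363
0.096 [[367.1162 127.7889]] [[378.2144 117.9216]]
0.092 [[367.0553 129.5801]] [[378.1326 119.6697]]
0.088 [[366.9945 131.3634]] [[378.0509 121.4104]]
0.084 [[366.9339 133.1388]] [[377.9694 123.1439]]
```

```bash
python3 -c "
from station import *
s=sense();print(s['time'],s['wrist_force']);print(hand_in())"
```

```text
24.2 [ 0.1094428   1.03973288 -0.40172864]
the job is handed in; nothing more can be done
None
```

I took the dolly by its handle, pressed the copper block down with the nylon face, and stood the dolly back on the rubber pad. I handed the job in at 24.2 s; it gave no verdict.

**Block:** The dolly stopped hard with its face at about 84 mm, which puts the underside at about 50 mm, and stayed there up to about 29 N. In the side view the block's top edge dropped about 4.4 px, roughly 10 mm, which agrees with a start at 58–62 mm and seating at 50 mm. I could not measure the force from the parallels directly.

**Dolly:** It stands upright, fully on the pad. The top view puts its axis about 3 mm from the pad centre.

**Other items:** The relay can and the blue look-alikes are at the same pixels as at the start. The gripper is clear of everything, with no wrist force beyond noise.

**Disagreements:**
- **Camera positions:** The views differed by 5–13 mm in y, so I relied on close wrist views and compared them with the other two.
- **Tool tilt:** The tool leaned about 3° while carrying the dolly, and the dolly settled flat when released.

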